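# Uncouple the test gauge from the air tank

### The arm

A 6-joint arm with a two-finger parallel gripper is mounted at the origin on a cart in front of the work surface, level with it; the furniture and walls round the work are solid. World frame = base frame: x ahead of the robot, y to its left, z up, the work surface at z = 0. Lengths are in m, angles in rad, forces in N, time in s.
With the tool pointing down it reaches from about 0.3 to 0.875 m from the base axis. Payload 6.4 kg.
Tool frame: the origin (TCP) lies at the very end of the fingers, on their centre line; the grasp point (between the pads) lies 19 mm behind it (ctrl.hold_point_z is the distance from the TCP to the grasp point, in m); y points along the fingers, x is the direction in which the jaws open and shut, and the axes are right-handed (so a half turn about y gives the same grasp; the last joint's range is limited). The gripper opens to 85 mm and grips with 20 to 120 N. Pads are 22 mm wide; open, the fingers measure 114 mm over their backs; the gripper's body (76 mm by 85 mm) begins 54 mm behind the grasp point. The pads swing forward as they close: fully open they stand 13 mm farther back than shut.
Start: joints at [0.942, 0.181, 1.607, -0, 1.354, -0.206], TCP at [0.236, 0.524, 0.192] pointing down, gripper open.
Joint ranges: [-2.99, 2.99], [-0.89, 2.07], [0.3, 2.58], [-1.14, 4.28], [0, 2.63], [-3.12, 3.12]. Speed limits (rad/s): [2.57, 2.57, 3.01, 3.14, 3.14, 3.14].

### API

Orientations are given as a unit quaternion [w, x, y, z].
In Python, from bench import ctrl, imaging gives the robot as it stands.
- The arm moves only by the shell command python3 -m jog 'ROWS'. ROWS is JSON, a list of rows, each a list of 3 entries, a list of its own where there are three numbers: the shift along the tool's x, y, z in cm, then the turn, a rotation vector about the tool's x, y, z in rad, then the finger opening in cm, from 0 to 8.54. A call has 1 to 12 rows; each row shifts and turns the pose as measured when the row begins, along the tool's axes as they then stand; what a row does not reach is not made up. A row lasts 1/12 s, in which the tool goes at most 41.7 mm and 7.16 degrees, less where a joint would pass 70% of its speed; a pose out of reach is approached as far as the arm can. A call is refused whole if a number of a shift passes 4.17 or a number of a turn 0.125, either way. A call with a gripper value outside its range is refused whole. The fingers move at their own pace and stop on an object; the grip force is fixed at half the most. Time passes only in rows, so rows that do not move let the fingers close. It gives the time, the measured TCP pose, the force and the opening at its end, in the units of the state.
- ctrl.get_obs(): the state, without advancing time (a new reading comes with each control period).
- imaging.camera(name): name is "scene" or "top" or "wrist"; returns a dict with "frame" (384x512x3 uint8, red, green, blue), "depth" (384x512 float32, m along the optical axis (not along the pixel's ray), 0 where there is no reading), "K" (3x3 intrinsics, pixels), "R" (3x3) and "t" (3): a world point X has camera coordinates R X + t. Camera axes: x right, y down, z forward; pixel columns grow to the right and rows downward; lengths in m; the calibration is good to about 2 mm. A picture is of the moment at which its call begins.
- ctrl.hand_in(): hands the job in, once; it reports no verdict.
The state is a dict: "time_s": time; "q": joint angles; "dq": joint speeds; "joint_efforts": joint torques, N m; "eef_pos": TCP position; "eef_rot": TCP orientation; "wrist_force": force on the tool from outside, world axes, zero at the start; "torque": the same for the moment, N m; "opening": opening from 0.0 (shut) to 1.0 (fully open).
Only numpy, scipy, OpenCV 4.12 (cv2) and the standard library are available. Lean on these libraries where they do the work, as an engineer would, in place of code of your own. Each camera call takes 0.05 s, during which the arm holds its last target. There are 200 camera calls.

### The job

The air tank has been bled down and its pressure check is done. Pull the brass spring sleeve of the tank's quick coupler back toward the tank until the test gauge pops loose, let go so that the sleeve snaps forward again, then take the gauge out and lay it gently on its back in the felt-lined wooden tray, dial up. Leave the tray, the jar, the cup and the pot where they stand.

Things in the scene. Friction and masses are not known exactly. Their poses are not given: they have to be found in the camera images.
- tank: fixed teal air tank, a cylinder of diameter 120 mm, 260 mm long, lying along its own x, axis 78 mm above the table; filler valve at the -x end out to 162 mm; handle on top at x = 16 to 106 mm, up to 181 mm above the table. Origin on the table under its centre, z up. The quick coupler stands on its +y side at x = -30 mm, rising 45 degrees above level
- coupler: fixed quick coupler. Origin at the centre of its open mouth, 145 mm from the tank's axis. z = outward along its axis, 45 degrees above level; y = square to that, to its upper side, 45 degrees from vertical, leaning over the tank; x level. Behind the mouth: sleeve z = -37 to -1 mm, bare tube with coil spring to -48 mm, hexagons up to 31 mm wide to the tank
- sleeve (a joint): travel of the coupler's spring sleeve, m: 0 = forward (home), 0.009 = fully back toward the tank, along the coupler's -z. Spring 5 N at home, 12 N fully back. Past 0.0065 the lock lets go and a spring pushes the gauge out by 15 mm, where it stays standing loose in the mouth, sagging about 5 degrees. Let go, the sleeve snaps home by itself
- sleeve_grip (a point): middle of the brass sleeve's grip, on the coupler's axis, 16 mm behind the mouth when home; moves with the sleeve; axes as the coupler's. The grip is fluted, diameter 33 mm, from 12 mm on the tank side of this point to 15 mm on the mouth side, flat faces to +x and -x; behind it a ridge of diameter 38 mm, 8 mm wide, ends the sleeve on the tank side
- gauge: loose dial gauge, 148 mm long, 0.2 kg. Origin at its plug's nose, z along the plug to the dial, y = the way the white dial looks. Plug diameter 16 mm to z = 37 mm, silver hexagon to 71 mm, neck 15 mm, black round rubber case of diameter 70 mm at z = 113 mm, from y = -17 mm (back) to 13 mm. Locked, its nose is 33 mm inside the mouth, axes as the coupler's; popped loose 18 mm inside
- gauge_hex (a point): centre of the gauge's silver hexagon (z = 54 mm), 22 mm across flats, two of which face the gauge's +x and -x, 34 mm long: the place to grip it. Axes as gauge
- gauge_dial (a point): centre of the gauge's round case (z = 113 mm). Axes as gauge
- tray: loose wooden tray, 180 x 230 x 42 mm, open at the top, empty, lined with grey felt. Origin under its centre, z up, long side along y. Felt 10 mm above its origin, 166 mm in x by 216 mm in y between walls 7 mm thick
- cup: loose light blue plastic cup, diameter 66 mm, 66 mm high, a bystander. Origin under its centre
- wheel_pot: loose grey thrown clay pot, diameter 95 mm, 94 mm high, a bystander. Origin under its centre
- slip_jar: loose glass jar of white slip with a yellow lid, diameter 80 mm, 136 mm high, a bystander. Origin under its centre

How it is judged:
On the way, in this order (a step that is already met when the one before it is completed fails the run):
1. the sleeve is pulled back and the gauge has popped loose (value of joint sleeve above 0.0065 m and z of gauge in the frame of coupler above -0.023 m), for 0.1 s.
2. the sleeve, let go, has snapped home with the gauge still loose (value of joint sleeve below 0.0015 m and contact force between the fingers and sleeve below 0.1 N and z of gauge in the frame of coupler above -0.023 m), for 0.1 s.
At the end, for the whole second after the job is handed in: The gauge lies at rest inside the tray, on the felt (centre of its case less than 38 mm above the tray's underside; it lies about 27 mm above), dial up within 0.25 rad (14 degrees); the sleeve is home (within 1.5 mm); the tray stands flat (value of joint sleeve below 0.0015 m and x of gauge_dial in the frame of tray between -0.07 and 0.07 m and y of gauge_dial in the frame of tray between -0.095 and 0.095 m and x of gauge in the frame of tray between -0.09 and 0.09 m and y of gauge in the frame of tray between -0.115 and 0.115 m and z of gauge_dial in the frame of tray below 0.038 m and angle between gauge's own y axis and vertical below 0.25 rad and angle between tray's own z axis and vertical below 0.1 rad and linear speed of gauge below 0.02 m/s); the robot touches nothing.
It fails at once if the gauge is dropped or knocked into the tray (more than 40 N between them) (contact force between gauge and tray above 40 N).
It fails at once if the cup is shifted by more than 30 mm (distance of cup from where it was at the start of the episode above 0.03 m).
It fails at once if the pot is shifted by more than 30 mm (distance of wheel_pot from where it was at the start of the episode above 0.03 m).
It fails at once if the jar is shifted by more than 30 mm (distance of slip_jar from where it was at the start of the episode above 0.03 m).
It fails at once if the tray is shifted by more than 40 mm (distance of tray from where it was at the start of the episode above 0.04 m).
It also fails if it takes over 45 s, if anything falls off the work surface, if the arm or the gripper's body presses on something with over 40 N, if the wrist force passes 120 N, or if a joint passes its speed limit or range.

## Working session

There is one attempt and no reset: what is moved stays moved. The work goes in short steps, Python scripts to look and compute and a shell command to move; the robot and the scene stay as the last step left them, time stands still between calls to the robot, and variables do not carry over. Pictures are saved under pics/ and viewed, about 8 in all and at most 12, crops included, and the job is handed in when it is done.

```bash
ls; mkdir -p pics; python3 - <<'E'
from bench import ctrl, imaging
import cv2,numpy as np
for n in("scene","top"):
    c=imaging.camera(n); cv2.imwrite(f"pics/{n}0.png",c["frame"][...,::-1]); np.savez(f"{n}0.npz",**c)
    print(n,c["K"].round(1).tolist(),(-c["R"].T@c["t"]).round(3),c["R"].round(3).tolist())
print(ctrl.get_obs(),ctrl.hold_point_z)
E
```

```text
pics
scene [[396.1, 0.0, 259.1], [0.0, 396.1, 193.6], [0.0, 0.0, 1.0]] [-0.154 -0.895  0.721] [[0.77, -0.638, 0.019], [-0.267, -0.348, -0.899], [0.58, 0.687, -0.438]]
top [[361.0, 0.0, 260.6], [0.0, 361.0, 192.2], [0.0, 0.0, 1.0]] [ 0.337 -0.042  1.382] [[-0.014, -1.0, -0.0], [-0.979, 0.014, -0.205], [0.204, -0.003, -0.979]]
{'time_s': 0.1, 'q': array([ 9.41706782e-01,  1.81470129e-01,  1.60790584e+00, -2.68767869e-05,
        1.35382791e+00, -2.06303491e-01]), 'dq': array([-0.0007219 , -0.0014331 , -0.00181407, -0.00015204, -0.000409  ,
       -0.00029095]), 'joint_efforts': array([-4.05963237e-04, -4.45879161e+01, -3.52239990e+01, -2.81006060e-04,
        4.09716638e-03, -1.39284066e-05]), 'eef_pos': array([0.23557686, 0.52390351, 0.19077346]), 'eef_rot': array([-0.59356611,  0.59399297,  0.38343209, -0.38448857]), 'wrist_force': array([0.13170882, 0.33097925, 0.240846  ]), 'torque': array([-0.00709879,  0.00283247,  0.00948221]), 'opening': 1.0001813554996144} 0.0187
```

View pics/scene0.png

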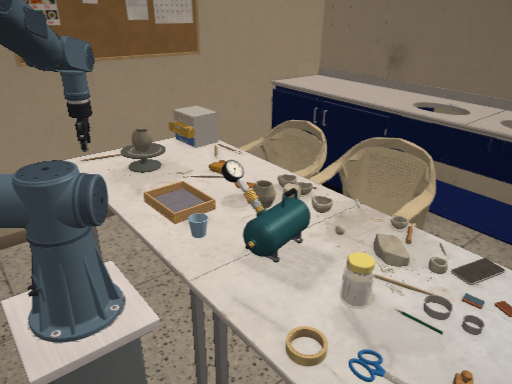

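View pics/top0.png

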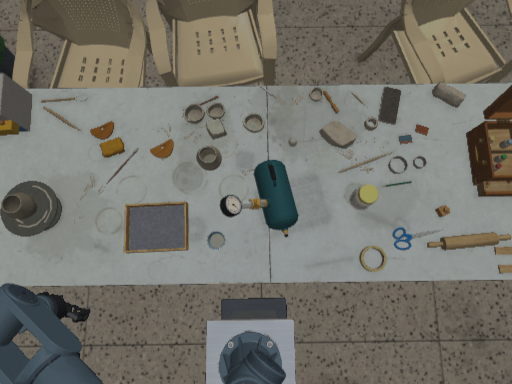

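The scene view shows the tank at (278,225) with the coupler and gauge rising to its upper left (dial at 233,170). In the top view the tank is at (276,195) with its valve toward the robot, the dial at (231,205), the tray at (156,227), the cup at (216,240) and the pot at (208,157). Next I'll measure these.

```bash
cat > h.py <<'E'
import numpy as np,cv2
from bench import ctrl,imaging
from scipy.spatial.transform import Rotation as Rn
def world(c):
    v,u=np.mgrid[0:384,0:512]; d=c["depth"]; K=c["K"]
    p=np.stack([(u-K[0,2])/K[0,0]*d,(v-K[1,2])/K[1,1]*d,d],-1)
    return (p-c["t"])@c["R"]
def hsv(c): return cv2.cvtColor(c["frame"],cv2.COLOR_RGB2HSV)
def rot(o): q=o["eef_rot"]; return Rn.from_quat([q[1],q[2],q[3],q[0]]).as_matrix()
E
python3 - <<'E'
from h import *
for n in("top","scene"):
    c=dict(np.load(n+"0.npz")); P=world(c); H=hsv(c)
    def rep(name,m,show=True):
        q=P[m&(c["depth"]>0)]; print(n,name,len(q),np.median(q,0).round(3),np.percentile(q,2,0).round(3),np.percentile(q,98,0).round(3)); return q
    tab=(P[...,0]>.2)&(P[...,0]<.85)&(abs(P[...,1])<.6)
    teal=cv2.inRange(H,(80,100,20),(100,255,160))>0
    q=rep("teal",teal&tab&(P[...,2]>.02)&(P[...,1]<.05)&(P[...,1]>-.3))
    b=q[(q[:,2]<.14)]
    print(cv2.minAreaRect((q[:,:2]*1000).astype(np.float32)))
    yel=cv2.inRange(H,(15,80,90),(32,255,255))>0
    rep("brass",yel&tab&(P[...,2]>.09)&(P[...,2]<.26)&(P[...,1]>-.1)&(P[...,1]<.2))
    y2=yel&tab&(P[...,2]>.1)&(P[...,2]<.26)&(P[...,1]>-.1)&(P[...,1]<.2)
    vv,uu=np.nonzero(y2); print(list(zip(uu,vv))[:0], P[y2][::max(1,len(uu)//15)].round(3).tolist())
    wh=cv2.inRange(H,(0,0,150),(180,60,255))>0
    q=rep("dial",wh&tab&(P[...,2]>.12)&(P[...,2]<.3)&(abs(P[...,1]-.08)<.1))
    u,s,vt=np.linalg.svd(q-q.mean(0),full_matrices=False); print("normal",vt[2],q.mean(0),s)
    rim=tab&(P[...,2]>.034)&(P[...,2]<.05)&(P[...,1]>.15)&(P[...,1]<.5)
    q=rep("rim",rim&(cv2.inRange(H,(8,60,60),(28,255,255))>0)); print(cv2.minAreaRect((q[:,:2]*1000).astype(np.float32)))
    cu=cv2.inRange(H,(95,60,80),(115,255,255))>0
    rep("cup",cu&tab&(P[...,2]>.02)&(P[...,2]<.075)&(abs(P[...,1]-.1)<.12))
    rep("pot",tab&(P[...,2]>.08)&(P[...,2]<.1)&(P[...,1]>.05)&(P[...,1]<.2)&(P[...,0]>.5))
E
```

```text
top teal 1899 [ 0.589 -0.101  0.13 ] [ 0.479 -0.163  0.099] [ 0.708 -0.036  0.143]
((595.4039306640625, -100.38121032714844), (252.33010864257812, 113.41766357421875), 12.947338104248047)
top brass 93 [ 0.554 -0.032  0.173] [ 0.535 -0.064  0.133] [ 0.572 -0.012  0.192]
[] [[0.572, -0.029, 0.163], [0.567, -0.029, 0.17], [0.561, -0.012, 0.184], [0.563, -0.033, 0.172], [0.556, -0.016, 0.189], [0.559, -0.036, 0.175], [0.552, -0.019, 0.193], [0.556, -0.039, 0.173], [0.55, -0.026, 0.186], [0.558, -0.06, 0.141], [0.548, -0.032, 0.177], [0.544, -0.016, 0.185], [0.547, -0.043, 0.165], [0.543, -0.039, 0.168], [0.539, -0.036, 0.17], [0.537, -0.029, 0.162]]
top dial 125 [0.541 0.044 0.241] [0.516 0.001 0.195] [0.558 0.062 0.257]
normal [ 0.14827975 -0.68324475  0.71497533] [0.53955077 0.04059518 0.2378681 ] [0.240018   0.12688879 0.01754459]
top rim 448 [0.496 0.356 0.041] [0.403 0.233 0.035] [0.584 0.464 0.047]
((610.2347412109375, 359.4560546875), (425.2420959472656, 237.67092895507812), 5.177951335906982)
top cup 15 [0.439 0.146 0.052] [0.417 0.11  0.038] [0.467 0.151 0.066]
top pot 134 [0.74
[... 471 characters left out ...]
], [0.552, -0.029, 0.172], [0.545, -0.029, 0.17], [0.537, -0.024, 0.167], [0.564, -0.04, 0.165], [0.55, -0.042, 0.167], [0.545, -0.044, 0.166], [0.535, -0.041, 0.16], [0.552, -0.051, 0.138], [0.551, -0.067, 0.142], [0.561, -0.064, 0.134], [0.548, -0.056, 0.124]]
scene dial 267 [0.539 0.037 0.236] [ 0.509 -0.008  0.187] [0.564 0.063 0.259]
normal [ 0.16854814 -0.68519472  0.70858995] [0.53797727 0.03341684 0.23053669] [0.47486645 0.23235829 0.03930353]
scene rim 363 [0.484 0.327 0.039] [0.398 0.23  0.034] [0.582 0.463 0.043]
((490.909423828125, 347.76239013671875), (185.18092346191406, 239.85418701171875), 3.0085036754608154)
  return _methods._mean(a, axis=axis, dtype=dtype,
  ret = um.true_divide(
Traceback (most recent call last):
IndexError: index -1 is out of bounds for axis 0 with size 0
```

```bash
python3 - <<'E'
import cv2,numpy as np
a=cv2.imread("pics/scene0.png")[150:262,200:320]; b=cv2.imread("pics/top0.png")[150:250,205:305]
cv2.imwrite("pics/crop0.png",np.hstack([cv2.resize(a,(400,400),interpolation=2),cv2.resize(b,(400,400),interpolation=2)]))
E
```

```text
(no output)
```

View pics/crop0.png

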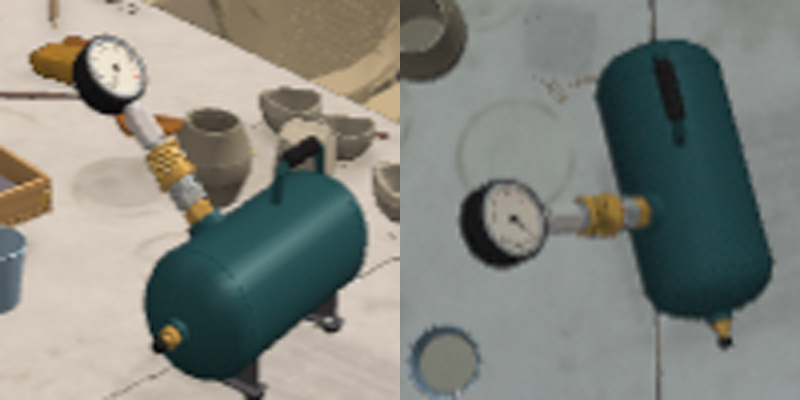

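```bash
cat >> h.py <<'E'
YAW=np.radians(13.2)
def frame(yaw=None):
    a=YAW if yaw is None else yaw
    cx=np.array([np.cos(a),np.sin(a),0]); ty=np.array([-np.sin(a),np.cos(a),0]); Z=np.array([0,0,1.])
    cz=(ty+Z)/2**.5; cy=(Z-ty)/2**.5
    return cx,cy,cz
def plan(pos,R,o=None):
    o=o or ctrl.get_obs(); C=rot(o)
    rv=Rn.from_matrix(C.T@R).as_rotvec()
    d=np.array(pos)-o["eef_pos"]
    print("t",o["time_s"],"pos",o["eef_pos"].round(4),"q",o["q"].round(2),"F",o["wrist_force"].round(1),"open",round(o["opening"],3))
    print(" turn(tool)",rv.round(3),"shift cm now axes",(C.T@d*100).round(2),"| in final axes",(R.T@d*100).round(2))
def toolR(y,x): return np.stack([x,y,np.cross(x,y)],1)
E
python3 - <<'E'
from h import *
cx,cy,cz=frame(); o=ctrl.get_obs(); print(rot(o).round(3))
mouth=np.array([.545,-.007,.1805]); g=mouth-.016*cz
for s in(1,-1): plan(g+cy*.15,toolR(-cy,s*cx))
E
```

```text
[[ 0.41  -0.001 -0.912]
 [ 0.912 -0.001  0.41 ]
 [-0.002 -1.     0.   ]]
t 0.1 pos [0.2356 0.5239 0.1908] q [ 0.94  0.18  1.61 -0.    1.35 -0.21] F [0.1 0.3 0.2] open 1.0
 turn(tool) [ 0.729  0.868 -0.361] shift cm now axes [-45.06  -8.39 -57.13] | in final axes [ 18.   -55.82 -43.87]
t 0.1 pos [0.2356 0.5239 0.1908] q [ 0.94  0.18  1.61 -0.    1.35 -0.21] F [0.1 0.3 0.2] open 1.0
 turn(tool) [-0.429 -2.087 -0.865] shift cm now axes [-45.06  -8.39 -57.13] | in final axes [-18.   -55.82  43.87]
```

```bash
python3 -m jog '[[[0,-4.1,0],[0,0,0],8.5],[[0,-4.1,0],[0,0,0],8.5],[[0,-4.1,0],[0,0,0],8.5],[[0,-4.1,0],[0,0,0],8.5],[[0,-4.1,0],[0,0,0],8.5]]'
python3 -m jog '[[[0,0,0],[0.073,0.087,-0.036],8.5],[[0,0,0],[0.073,0.087,-0.036],8.5],[[0,0,0],[0.073,0.087,-0.036],8.5],[[0,0,0],[0.073,0.087,-0.036],8.5],[[0,0,0],[0.073,0.087,-0.036],8.5],[[0,0,0],[0.073,0.087,-0.036],8.5],[[0,0,0],[0.073,0.087,-0.036],8.5],[[0,0,0],[0.073,0.087,-0.036],8.5],[[0,0,0],[0.073,0.087,-0.036],8.5],[[0,0,0],[0.073,0.087,-0.036],8.5]]'
python3 - <<'E'
from h import *
cx,cy,cz=frame()
mouth=np.array([.545,-.007,.1805]); g=mouth-.016*cz
plan(g+cy*.15,toolR(-cy,cx))
E
```

```text
time_s: 0.52
eef_pos: [0.2319, 0.5187, 0.3868]
eef_rot: [-0.59, 0.598, 0.373, -0.395]
wrist_force: [1.1, -0.1, 0.5]
opening: 0.994
time_s: 1.35
eef_pos: [0.2352, 0.5252, 0.4021]
eef_rot: [0.923, -0.372, -0.026, 0.095]
wrist_force: [0.5, -1.1, -0.9]
opening: 1.0
t 1.35 pos [0.2352 0.5252 0.4021] q [ 0.45 -0.31  1.87  0.79  1.41  0.2 ] F [ 0.5 -1.1 -0.9] open 1.0
 turn(tool) [-0.023 -0.041  0.008] shift cm now axes [ 20.74 -42.12 -57.17] | in final axes [ 18.01 -40.97 -58.91]
```

```bash
python3 -m jog '[[[1.5,-2.9,-2.5],[0,0,0],8.5],[[1.5,-2.9,-2.5],[0,0,0],8.5],[[1.5,-2.9,-2.5],[0,0,0],8.5],[[1.5,-2.9,-2.5],[0,0,0],8.5],[[1.5,-2.9,-2.5],[0,0,0],8.5],[[1.5,-2.9,-2.5],[0,0,0],8.5],[[1.5,-2.9,-2.5],[0,0,0],8.5],[[1.5,-2.9,-2.5],[0,0,0],8.5],[[1.5,-2.9,-2.5],[0,0,0],8.5],[[1.5,-2.9,-2.5],[0,0,0],8.5]]'
python3 -m jog '[[[1,-4,0],[-0.01,-0.02,0],8.5],[[1,-4,0],[-0.01,-0.02,0],8.5],[[1,-4,0],[0,0,0],8.5],[[0,0,-4.1],[0,0,0],8.5],[[0,0,-4.1],[0,0,0],8.5],[[0,0,-4.1],[0,0,0],8.5],[[0,0,-4.1],[0,0,0],8.5],[[0,0,-4.1],[0,0,0],8.5],[[0,0,0],[0,0,0],8.5]]'
python3 - <<'E'
from h import *
cx,cy,cz=frame()
mouth=np.array([.545,-.007,.1805]); g=mouth-.016*cz
plan(g+cy*.15,toolR(-cy,cx))
E
```

```text
time_s: 2.18
eef_pos: [0.4497, 0.1713, 0.41]
eef_rot: [0.924, -0.369, -0.021, 0.098]
wrist_force: [0.8, 1.2, -0.6]
opening: 0.996
time_s: 2.93
eef_pos: [0.5354, -0.063, 0.3416]
eef_rot: [0.919, -0.378, -0.039, 0.101]
wrist_force: [0.1, 0.4, -1.0]
opening: 0.994
t 2.9333 pos [ 0.5354 -0.063   0.3416] q [-0.66  0.36  1.3   0.54  2.08 -0.76] F [ 0.1  0.4 -1. ] open 0.994
 turn(tool) [-0.006 -0.012  0.006] shift cm now axes [ 2.33  0.05 -9.26] | in final axes [ 2.21  0.09 -9.29]
```

```bash
python3 -m jog '[[[0.8,0,-3.2],[0,0,0],8.5],[[0.8,0,-3.2],[0,-0.012,0],8.5],[[0.6,0,-2.9],[0,0,0],8.5],[[0,0,0],[0,0,0],8.5]]'
python3 - <<'E'
from h import *
cx,cy,cz=frame()
mouth=np.array([.545,-.007,.1805]); g=mouth-.016*cz
c=imaging.camera("wrist"); cv2.imwrite("pics/w1.png",c["frame"][...,::-1]); np.savez("w1.npz",**c)
plan(g+cy*.15,toolR(-cy,cx))
for p in(mouth,g,g-.02*cz,mouth+.08*cz+.013*cy):
    a=c["R"]@p+c["t"]; print((c["K"]@a/a[2])[:2].round(),a[2].round(3))
E
```

```text
time_s: 3.27
eef_pos: [0.5715, -0.1244, 0.2705]
eef_rot: [0.92, -0.376, -0.043, 0.103]
wrist_force: [-0.2, -0.3, -0.6]
opening: 0.995
t 3.3167 pos [ 0.5713 -0.1231  0.2729] q [-0.7   0.54  1.19  0.51  2.04 -0.84] F [-1.1 -0.2  0.6] open 0.993
 turn(tool) [-0.01  -0.002  0.005] shift cm now axes [ 0.09 -0.05  0.29] | in final axes [ 0.09 -0.05  0.29]
[255. 145.] 0.332
[255. 161.] 0.336
[255. 180.] 0.342
[255.  59.] 0.3
```

View pics/w1.png

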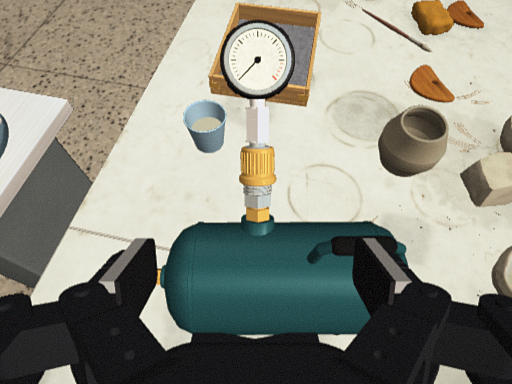

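The wrist view shows the sleeve at columns 240–275, rows 147–187, directly below the dial centre at (258,59). It is vertical, so the yaw is right, but it sits about 3 px right of my prediction. I'll refine the position from this view.

```bash
python3 - <<'E'
from h import *
cx,cy,cz=frame()
mouth=np.array([.545,-.007,.1805])
c=dict(np.load("w1.npz")); P=world(c); H=hsv(c); print(c["K"][0,0])
A=np.stack([cx,cy,cz]); L=(P-mouth)@A.T*1000
m=cv2.inRange(H,(12,80,60),(32,255,255))>0; m[:140]=0;m[205:]=0;m[:,:225]=0;m[:,290:]=0
vv,uu=np.nonzero(m)
for r in range(142,205,3):
    k=m[r]; 
    if k.sum()>4:
        u=np.nonzero(k)[0]; print(r,u.min(),u.max(),"x",L[r,u.min()+1:u.max(),0].min().round(1),L[r,u.min()+1:u.max(),0].max().round(1),"ymax",np.percentile(L[r,u,1],90).round(1),"z",np.median(L[r,u,2]).round(1))
# dial face
w=cv2.inRange(H,(0,0,150),(180,60,255))>0; w[:20]=0; w[95:]=0; w[:,:215]=0; w[:,305:]=0; w&=abs(L[...,1]-13)<15
n,lab,st,ce=cv2.connectedComponentsWithStats(w.astype(np.uint8)); i=1+np.argmax(st[1:,4]); q=L[lab==i]
print("dial",q.mean(0),(q.min(0)+q.max(0))/2,st[i],np.linalg.svd(q-q.mean(0),full_matrices=False)[2][2])
E
```

```text
330.2901873938582
148 242 273 x -11.9 16.8 ymax 13.6 z -1.2
151 241 273 x -12.9 16.7 ymax 17.1 z -3.6
154 241 273 x -12.9 16.7 ymax 17.4 z -6.5
157 241 274 x -12.9 17.9 ymax 17.2 z -9.4
160 241 274 x -13.0 18.0 ymax 17.4 z -12.5
163 241 274 x -13.0 18.1 ymax 16.9 z -15.4
166 241 274 x -13.0 18.1 ymax 17.8 z -18.4
169 241 273 x -13.1 16.8 ymax 17.2 z -21.2
172 242 273 x -12.1 16.9 ymax 17.4 z -24.3
175 240 275 x -14.2 19.1 ymax 17.3 z -27.5
178 239 275 x -15.2 19.0 ymax 18.8 z -29.9
181 240 275 x -14.2 18.9 ymax 19.6 z -32.7
184 244 271 x -10.1 14.7 ymax 19.6 z -35.7
dial [ 1.98637583  8.10468704 80.67681504] [ 2.43557831  8.716596   80.23857701] [ 224   23   68   72 3601] [ 3.99438938e-04 -9.99008646e-01 -4.45147749e-02]
```

```bash
python3 -m jog '[[[0.3,3.5,0.3],[-0.01,-0.002,0.005],6.5],[[0,3.5,0],[0,0,0],6.5],[[0,3.5,0],[0,0,0],6.5],[[0,3,0],[0,0,0],6.5],[[0,0,0],[0,0,0],6.5]]'
python3 - <<'E'
from h import *
cx,cy,cz=frame()
mouth=np.array([.5472,-.0062,.181]); g=mouth-.016*cz
plan(g-cy*.018,toolR(-cy,cx))
E
```

```text
time_s: 3.73
eef_pos: [0.5527, -0.0226, 0.1833]
eef_rot: [0.917, -0.383, -0.048, 0.105]
wrist_force: [-0.9, -0.2, 0.1]
opening: 0.762
t 3.7333 pos [ 0.5527 -0.0226  0.1833] q [-0.59  0.48  1.45  0.52  1.8  -0.86] F [-0.9 -0.2  0.1] open 0.762
 turn(tool) [0.006 0.005 0.005] shift cm now axes [-0.18  3.18 -0.52] | in final axes [-0.16  3.18 -0.54]
```

```bash
python3 -m jog '[[[-0.2,1.6,-0.3],[0.006,0.005,0.005],6.5],[[0,1.6,-0.2],[0,0,0],6.5],[[0,0,0],[0,0,0],6.5]]'
python3 - <<'E'
from h import *
cx,cy,cz=frame()
mouth=np.array([.5472,-.0062,.181]); g=mouth-.016*cz
plan(g-cy*.018,toolR(-cy,cx))
c=imaging.camera("wrist"); cv2.imwrite("pics/w2.png",c["frame"][...,::-1])
E
```

```text
time_s: 3.98
eef_pos: [0.5469, -0.0012, 0.162]
eef_rot: [0.917, -0.381, -0.047, 0.107]
wrist_force: [0.0, 0.1, -0.4]
opening: 0.764
t 3.9833 pos [ 0.5469 -0.0012  0.162 ] q [-0.57  0.49  1.5   0.52  1.75 -0.87] F [ 0.   0.1 -0.4] open 0.764
 turn(tool) [0.003 0.006 0.001] shift cm now axes [-0.09  0.11 -0.6 ] | in final axes [-0.09  0.11 -0.61]
```

View pics/w2.png

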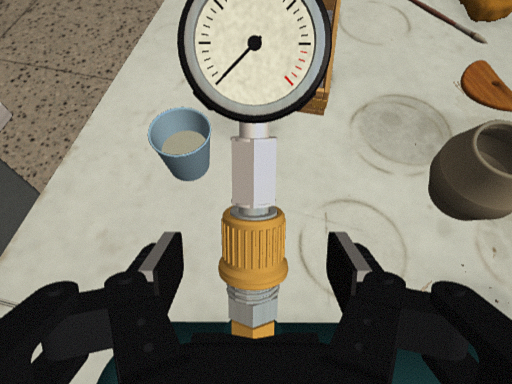

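The sleeve is centred between the pads (sleeve at columns 222–287, jaws at 180 and 330). A 6 mm shift toward the tank remains before I close.

```bash
python3 -m jog '[[[-0.1,0.1,-0.6],[0,0,0],6.5],[[0,0,0],[0,0,0],6.5],[[0,0,0],[0,0,0],6.5]]'
python3 - <<'E'
from h import *
cx,cy,cz=frame()
mouth=np.array([.5472,-.0062,.181]); g=mouth-.016*cz
plan(g-cy*.018,toolR(-cy,cx))
E
```

```text
time_s: 4.28
eef_pos: [0.5501, -0.0084, 0.1628]
eef_rot: [0.916, -0.384, -0.051, 0.105]
wrist_force: [0.5, -0.4, -0.5]
opening: 0.756
t 4.2833 pos [ 0.5501 -0.0084  0.1628] q [-0.58  0.49  1.49  0.52  1.75 -0.88] F [ 0.5 -0.4 -0.5] open 0.756
 turn(tool) [0.01  0.011 0.006] shift cm now axes [-0.24  0.71 -0.11] | in final axes [-0.23  0.71 -0.12]
```

```bash
python3 -m jog '[[[-0.2,0.7,-0.1],[0.01,0.01,0.006],6.5]]'
cat > p.py <<'E'
from h import *
cx,cy,cz=frame()
mouth=np.array([.5472,-.0062,.181]); g=mouth-.016*cz
plan(g-cy*.018,toolR(-cy,cx))
E
python3 p.py; python3 -m jog '[[[0,0,0],[0,0,0],6.5]]'; python3 p.py
```

```text
time_s: 4.37
eef_pos: [0.5488, -0.0063, 0.1589]
eef_rot: [0.917, -0.381, -0.046, 0.105]
wrist_force: [0.3, 0.1, -0.4]
opening: 0.76
t 4.3667 pos [ 0.5488 -0.0063  0.1589] q [-0.58  0.5   1.49  0.52  1.75 -0.87] F [ 0.3  0.1 -0.4] open 0.76
 turn(tool) [0.003 0.003 0.003] shift cm now axes [-0.16  0.28 -0.  ] | in final axes [-0.16  0.28 -0.  ]
time_s: 4.45
eef_pos: [0.5483, -0.0063, 0.1582]
eef_rot: [0.918, -0.381, -0.045, 0.105]
wrist_force: [0.3, 0.1, -0.9]
opening: 0.764
t 4.45 pos [ 0.5483 -0.0063  0.1582] q [-0.58  0.5   1.49  0.52  1.75 -0.87] F [ 0.3  0.1 -0.9] open 0.764
 turn(tool) [0.002 0.001 0.003] shift cm now axes [-0.1   0.21  0.04] | in final axes [-0.1   0.21  0.04]
```

```bash
python3 -m jog '[[[-0.1,0.2,0.05],[0,0,0],5],[[0,0,0],[0,0,0],4]]'; python3 p.py; python3 -m jog '[[[0,0,0],[0,0,0],3],[[0,0,0],[0,0,0],2.5],[[0,0,0],[0,0,0],2],[[0,0,0],[0,0,0],2],[[0,0,0],[0,0,0],2]]'; python3 p.py
```

```text
time_s: 4.62
eef_pos: [0.547, -0.0053, 0.1571]
eef_rot: [0.918, -0.381, -0.045, 0.105]
wrist_force: [-0.1, -0.2, -0.8]
opening: 0.489
t 4.6167 pos [ 0.547  -0.0053  0.1571] q [-0.58  0.5   1.49  0.52  1.75 -0.87] F [-0.1 -0.2 -0.8] open 0.489
 turn(tool) [0.001 0.    0.003] shift cm now axes [-0.    0.04  0.02] | in final axes [-0.    0.04  0.02]
time_s: 5.03
eef_pos: [0.5468, -0.0052, 0.1569]
eef_rot: [0.918, -0.38, -0.045, 0.105]
wrist_force: [-1.1, -0.1, 0.4]
opening: 0.237
t 5.0333 pos [ 0.5468 -0.0052  0.1569] q [-0.58  0.5   1.49  0.52  1.75 -0.87] F [-1.1 -0.1  0.4] open 0.237
 turn(tool) [ 0.001 -0.     0.003] shift cm now axes [0.02 0.02 0.03] | in final axes [0.02 0.02 0.03]
```

```bash
python3 - <<'E'
from h import *
a=imaging.camera("wrist")["frame"]; b=imaging.camera("scene")["frame"][110:260,180:330]
cv2.imwrite("pics/w3.png",np.hstack([a,cv2.resize(b,(288,384),interpolation=2)])[...,::-1])
E
```

```text
(no output)
```

View pics/w3.png

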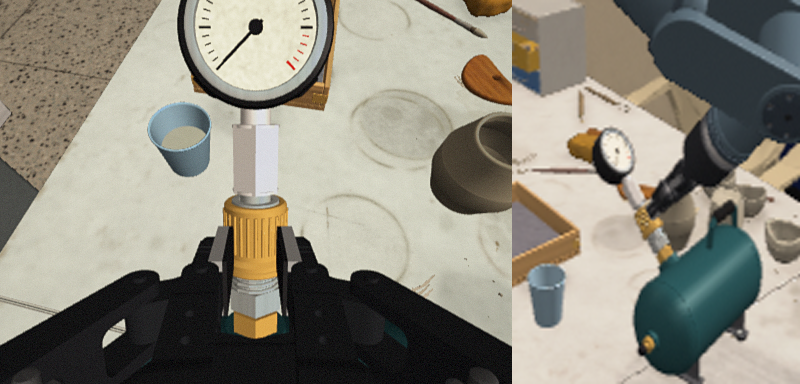

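The pads (columns 215–232 and 280–298) flank the sleeve grip. I'll command full closure and see whether the opening stalls.

```bash
python3 -m jog '[[[0,0,0],[0,0,0],1],[[0,0,0],[0,0,0],0],[[0,0,0],[0,0,0],0],[[0,0,0],[0,0,0],0]]'; python3 p.py
```

```text
time_s: 5.47
eef_pos: [0.5469, -0.0052, 0.157]
eef_rot: [0.918, -0.38, -0.045, 0.105]
wrist_force: [-0.7, -0.5, -0.1]
opening: 0.002
t 5.4667 pos [ 0.5469 -0.0052  0.157 ] q [-0.58  0.5   1.49  0.52  1.75 -0.87] F [-0.7 -0.5 -0.1] open 0.002
 turn(tool) [0.001 0.    0.003] shift cm now axes [0.01 0.03 0.02] | in final axes [0.01 0.03 0.02]
```

The fingers shut with nothing between them, so they must lie off the sleeve. I'll use depth to see where the fingertips really are relative to it.

```bash
python3 - <<'E'
from h import *
cx,cy,cz=frame(); A=np.stack([cx,cy,cz]); mouth=np.array([.5472,-.0062,.181])
c=imaging.camera("wrist"); s=imaging.camera("scene"); np.savez("w4.npz",**c); np.savez("s4.npz",**s)
cv2.imwrite("pics/w4.png",np.hstack([c["frame"],cv2.resize(s["frame"][140:230,210:277],(286,384),interpolation=2)])[...,::-1])
L=(world(c)-mouth)@A.T*1000
for r in range(190,345,8): print(r,[tuple(L[r,u].round(0).astype(int)) for u in (235,255,275)])
E
```

```text
190 [(np.int64(-10), np.int64(6), np.int64(5)), (np.int64(0), np.int64(13), np.int64(7)), (np.int64(10), np.int64(6), np.int64(5))]
198 [(np.int64(-10), np.int64(-1), np.int64(-1)), (np.int64(0), np.int64(7), np.int64(2)), (np.int64(10), np.int64(2), np.int64(0))]
206 [(np.int64(-10), np.int64(11), np.int64(-1)), (np.int64(0), np.int64(13), np.int64(-1)), (np.int64(10), np.int64(11), np.int64(-1))]
214 [(np.int64(-10), np.int64(14), np.int64(-5)), (np.int64(0), np.int64(17), np.int64(-3)), (np.int64(10), np.int64(14), np.int64(-5))]
222 [(np.int64(-10), np.int64(14), np.int64(-8)), (np.int64(0), np.int64(18), np.int64(-7)), (np.int64(10), np.int64(13), np.int64(-9))]
230 [(np.int64(-10), np.int64(15), np.int64(-12)), (np.int64(0), np.int64(32), np.int64(-5)), (np.int64(10), np.int64(14), np.int64(-13))]
238 [(np.int64(-9), np.int64(31), np.int64(-9)), (np.int64(0), np.int64(40), np.int64(-6)), (np.int64(9), np.int64(31), np.int64(-10))]
246 [(np.int64(-8), np.int64(40), np.int64(-9)), (np.int64(0), np.int64(48), np.int64(-5)), (np.int64(8), np.int64(39), np.int64(-10))]
254 [(np.int6
[... 911 characters left out ...]
64(93), np.int64(1))]
310 [(np.int64(-5), np.int64(96), np.int64(1)), (np.int64(0), np.int64(60), np.int64(-25)), (np.int64(5), np.int64(97), np.int64(1))]
318 [(np.int64(-5), np.int64(97), np.int64(-1)), (np.int64(0), np.int64(13), np.int64(-64)), (np.int64(4), np.int64(98), np.int64(0))]
326 [(np.int64(-5), np.int64(98), np.int64(-3)), (np.int64(0), np.int64(15), np.int64(-67)), (np.int64(4), np.int64(99), np.int64(-2))]
334 [(np.int64(-5), np.int64(94), np.int64(-8)), (np.int64(0), np.int64(15), np.int64(-73)), (np.int64(4), np.int64(99), np.int64(-4))]
342 [(np.int64(-5), np.int64(100), np.int64(-5)), (np.int64(0), np.int64(100), np.int64(-5)), (np.int64(4), np.int64(100), np.int64(-5))]
```

View pics/w4.png

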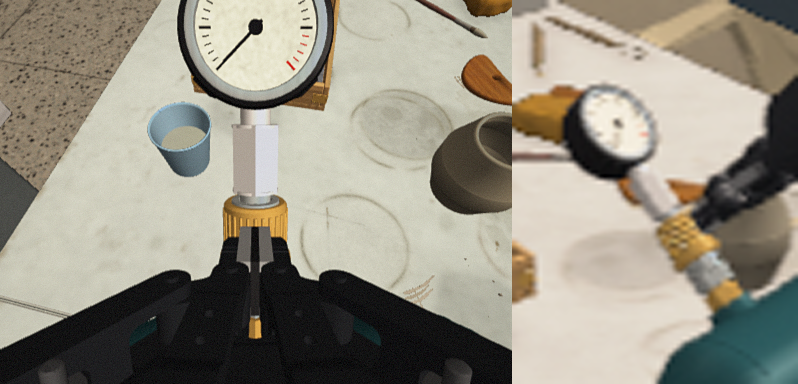

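The wrist depth puts the closed fingertips about 27 mm above the coupler axis, while the reported TCP is 18 mm below it. I'll cross-check that against the fixed cameras, now and in the starting pose.

```bash
python3 - <<'E'
from h import *
cx,cy,cz=frame(); A=np.stack([cx,cy,cz]); mouth=np.array([.5472,-.0062,.181])
for f in("scene0","top0"):
    c=dict(np.load(f+".npz")); P=world(c); H=hsv(c)
    m=(H[...,2]<110)&(np.hypot(P[...,0]-.236,P[...,1]-.524)<.1)&(P[...,2]>.1)&(P[...,2]<.5)
    q=P[m]; print(f,len(q),q.min(0).round(3) if len(q) else 0, np.percentile(q[:,2],[0,1,2,5,10,20]).round(3) if len(q) else 0)
s=dict(np.load("s4.npz")); L=(world(s)-mouth)@A.T*1000; H=hsv(s)
m=(H[...,2]<90)&(abs(L[...,0])<30)&(abs(L[...,2]+16)<25)&(L[...,1]>0)&(L[...,1]<120)
q=L[m]; print("now scene",len(q),np.percentile(q[:,1],[0,2,5,10,25,50]).round(0)); 
q=q[np.argsort(q[:,1])]; print(q[:12].round(0).tolist())
w=dict(np.load("w4.npz")); o=ctrl.get_obs(); C=rot(o)
cam=-w["R"].T@w["t"]; print("cam in tool mm",((cam-o["eef_pos"])@C*1000).round(1), "optical axis in tool",(w["R"][2]@C).round(3))
w=dict(np.load("w1.npz")); print("w1 cam",(-w["R"].T@w["t"]).round(4)); print(o["q"])
E
```

```text
scene0 1420 [0.194 0.449 0.241] [0.241 0.249 0.254 0.269 0.298 0.333]
top0 786 [0.196 0.453 0.243] [0.243 0.255 0.261 0.291 0.302 0.317]
now scene 92 [25. 29. 32. 35. 43. 85.]
[[-8.0, 25.0, -17.0], [-11.0, 29.0, -22.0], [-6.0, 29.0, -27.0], [-13.0, 31.0, -11.0], [-6.0, 32.0, -25.0], [-13.0, 32.0, -15.0], [-9.0, 34.0, -14.0], [-3.0, 35.0, -24.0], [-11.0, 35.0, -21.0], [-14.0, 35.0, -13.0], [-14.0, 36.0, -24.0], [-14.0, 37.0, -17.0]]
cam in tool mm [ 1.000e-01 -1.831e+02  6.620e+01] optical axis in tool [-0.001  0.965 -0.263]
w1 cam [ 0.5903 -0.2067  0.4458]
[-0.57659409  0.49631519  1.49465921  0.52180993  1.74700241 -0.8738005 ]
```

Both fixed cameras agree: the real fingertips sit about 44 mm behind the reported TCP along the tool axis, at the start pose as well as now. From here I'll work with an offset of 44 mm. Next I open, advance and check with a picture.

```bash
sed -i 's/plan(g-cy\*.018/plan(g-cy*.062/' p.py; python3 -m jog '[[[0,0,0],[0,0,0],6.5],[[0,0,0],[0,0,0],6.5],[[0,0,0],[0,0,0],6.5],[[0,0,0],[0,0,0],6.5]]'; python3 p.py
python3 -m jog '[[[0,1.5,0],[0,0,0],6.5],[[0,1.5,0],[0,0,0],6.5],[[0,1,0],[0,0,0],6.5]]'; python3 p.py
```

```text
time_s: 5.9
eef_pos: [0.5469, -0.0052, 0.157]
eef_rot: [0.918, -0.381, -0.045, 0.105]
wrist_force: [1.2, -0.2, 0.2]
opening: 0.562
t 5.9 pos [ 0.5469 -0.0052  0.157 ] q [-0.58  0.5   1.49  0.52  1.75 -0.87] F [ 1.2 -0.2  0.2] open 0.562
 turn(tool) [0.001 0.    0.003] shift cm now axes [-0.    4.43  0.03] | in final axes [0.01 4.43 0.02]
time_s: 6.15
eef_pos: [0.5425, 0.0207, 0.1294]
eef_rot: [0.917, -0.382, -0.046, 0.103]
wrist_force: [-0.1, 0.1, 0.2]
opening: 0.761
t 6.15 pos [0.5425 0.0207 0.1294] q [-0.55  0.5   1.55  0.53  1.68 -0.88] F [-0.1  0.1  0.2] open 0.761
 turn(tool) [0.005 0.001 0.007] shift cm now axes [-0.16  0.63  0.12] | in final axes [-0.15  0.63  0.12]
```

```bash
python3 -m jog '[[[-0.1,0.5,0.1],[0,0,0.005],6.5],[[0,0,0],[0,0,0],6.5]]'; python3 p.py; python3 -m jog '[[[0,0,0],[0,0,0],5],[[0,0,0],[0,0,0],4.2]]'; python3 p.py
python3 - <<'E'
from h import *
c=imaging.camera("wrist"); s=imaging.camera("scene")
cv2.imwrite("pics/w5.png",np.hstack([c["frame"],cv2.resize(s["frame"][140:230,210:277],(286,384),interpolation=2)])[...,::-1])
E
```

```text
time_s: 6.32
eef_pos: [0.539, 0.0265, 0.1252]
eef_rot: [0.917, -0.381, -0.044, 0.107]
wrist_force: [0.2, 0.1, -0.2]
opening: 0.762
t 6.3167 pos [0.539  0.0265 0.1252] q [-0.54  0.5   1.56  0.53  1.67 -0.88] F [ 0.2  0.1 -0.2] open 0.762
 turn(tool) [ 0.003  0.    -0.001] shift cm now axes [ 0.05 -0.13 -0.04] | in final axes [ 0.05 -0.13 -0.04]
time_s: 6.48
eef_pos: [0.5391, 0.0265, 0.1254]
eef_rot: [0.917, -0.381, -0.044, 0.107]
wrist_force: [-0.1, -0.1, -0.8]
opening: 0.5
t 6.4833 pos [0.5391 0.0265 0.1254] q [-0.54  0.5   1.56  0.53  1.67 -0.88] F [-0.1 -0.1 -0.8] open 0.5
 turn(tool) [ 0.003  0.001 -0.001] shift cm now axes [ 0.04 -0.11 -0.05] | in final axes [ 0.04 -0.11 -0.05]
```

View pics/w5.png

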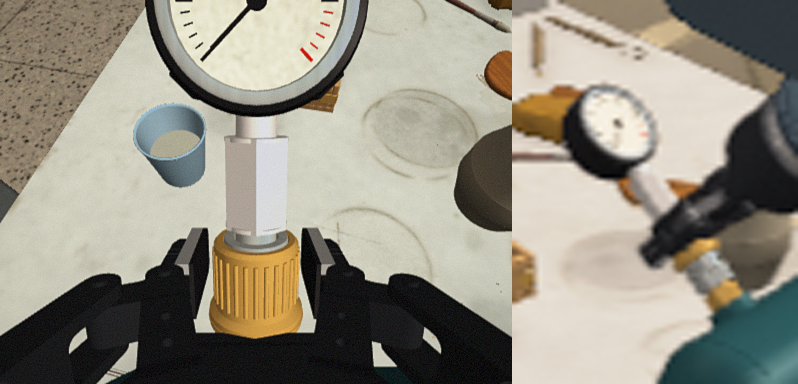

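The pads now straddle the sleeve (jaws at columns 205 and 310, sleeve at 212–300), and the scene crop shows the finger passing beside it. Closing.

```bash
python3 -m jog '[[[0,0,0],[0,0,0],2.5],[[0,0,0],[0,0,0],1],[[0,0,0],[0,0,0],1],[[0,0,0],[0,0,0],1]]'; python3 p.py; python3 -m jog '[[[0,0,-0.3],[0,0,0],1],[[0,0,-0.3],[0,0,0],1]]'; python3 p.py
```

```text
time_s: 6.92
eef_pos: [0.5398, 0.0258, 0.126]
eef_rot: [0.917, -0.382, -0.045, 0.106]
wrist_force: [0.5, 1.5, -1.1]
opening: 0.378
t 6.9167 pos [0.5398 0.0258 0.126 ] q [-0.54  0.5   1.56  0.53  1.67 -0.88] F [ 0.5  1.5 -1.1] open 0.378
 turn(tool) [0.003 0.001 0.   ] shift cm now axes [-0.01 -0.01 -0.03] | in final axes [-0.01 -0.01 -0.03]
time_s: 7.08
eef_pos: [0.5403, 0.0233, 0.1234]
eef_rot: [0.918, -0.38, -0.045, 0.107]
wrist_force: [-2.0, 4.9, 5.3]
opening: 0.379
t 7.0833 pos [0.5403 0.0233 0.1234] q [-0.54  0.51  1.55  0.53  1.67 -0.89] F [-2.   4.9  5.3] open 0.379
 turn(tool) [-0.001  0.002 -0.001] shift cm now axes [ 0.   -0.02  0.33] | in final axes [ 0.   -0.02  0.33]
```

```bash
python3 -m jog '[[[0,0,-0.4],[0,0,0],1],[[0,0,-0.4],[0,0,0],1]]'; python3 p.py; python3 -m jog '[[[0,0,-0.3],[0,0,0],1],[[0,0,-0.2],[0,0,0],1]]'; python3 p.py
```

```text
time_s: 7.25
eef_pos: [0.541, 0.02, 0.1201]
eef_rot: [0.919, -0.376, -0.045, 0.108]
wrist_force: [-3.3, 7.3, 7.3]
opening: 0.379
t 7.25 pos [0.541  0.02   0.1201] q [-0.55  0.53  1.54  0.53  1.68 -0.9 ] F [-3.3  7.3  7.3] open 0.379
 turn(tool) [-0.008  0.005 -0.002] shift cm now axes [ 0.01 -0.01  0.8 ] | in final axes [ 0.01 -0.01  0.8 ]
time_s: 7.42
eef_pos: [0.5407, 0.0205, 0.1206]
eef_rot: [0.921, -0.371, -0.046, 0.11]
wrist_force: [-3.8, 6.7, 7.9]
opening: 0.376
t 7.4167 pos [0.5407 0.0205 0.1206] q [-0.55  0.53  1.54  0.54  1.69 -0.9 ] F [-3.8  6.7  7.9] open 0.376
 turn(tool) [-0.019  0.008 -0.004] shift cm now axes [0.03 0.   0.73] | in final axes [ 0.02 -0.01  0.73]
```

```bash
cat > d.py <<'E'
from h import *
cx,cy,cz=frame(); A=np.stack([cx,cy,cz]); mouth=np.array([.5472,-.0062,.181])
def dial(c):
    L=(world(c)-mouth)@A.T*1000; H=hsv(c)
    w=(cv2.inRange(H,(0,0,140),(180,70,255))>0)&(abs(L[...,0])<40)&(abs(L[...,1]-5)<25)&(L[...,2]>45)&(L[...,2]<145)
    n,lab,st,ce=cv2.connectedComponentsWithStats(w.astype(np.uint8)); i=1+np.argmax(st[1:,4]); q=L[lab==i]
    print("dial z ctr",((q.min(0)+q.max(0))/2).round(1),len(q),np.linalg.svd(q-q.mean(0),full_matrices=False)[2][2].round(3))
if __name__=="__main__":
    dial(dict(np.load("s4.npz"))); dial(imaging.camera("scene"))
E
python3 d.py
```

```text
dial z ctr [ 0.8  6.3 78.8] 215 [-0.025 -0.999 -0.038]
dial z ctr [ 2.3 -0.4 91.1] 220 [-0.028 -0.993 -0.116]
```

The dial moved about 12 mm outward and tilted about 4.5°, so the gauge has popped. Releasing.

```bash
python3 -m jog '[[[0,0,0],[0,0,0],6.5],[[0,0,0],[0,0,0],6.5],[[0,0,0],[0,0,0],6.5],[[0,0,0],[0,0,0],6.5],[[0,0,0],[0,0,0],6.5]]'; python3 p.py; python3 d.py
cat > pg.py <<'E'
from h import *
cx,cy,cz=frame(); mouth=np.array([.5472,-.0062,.181])
t=np.radians(5); gz=np.cos(t)*cz-np.sin(t)*cy; gy=np.cos(t)*cy+np.sin(t)*cz
hexc=mouth+.036*gz
plan(hexc-gy*(.044+.013),toolR(-gy,cx))
E
python3 pg.py
```

```text
time_s: 7.88
eef_pos: [0.5416, 0.0195, 0.1207]
eef_rot: [0.921, -0.371, -0.046, 0.11]
wrist_force: [-0.9, -0.0, -0.2]
opening: 0.762
t 7.8833 pos [0.5416 0.0195 0.1207] q [-0.55  0.53  1.54  0.54  1.69 -0.9 ] F [-0.9 -0.  -0.2] open 0.762
 turn(tool) [-0.018  0.009 -0.003] shift cm now axes [-0.04  0.09  0.8 ] | in final axes [-0.04  0.08  0.8 ]
dial z ctr [ 0.8  6.3 78.8] 215 [-0.025 -0.999 -0.038]
dial z ctr [ 0.5 -3.6 96. ] 210 [-0.009 -0.985 -0.172]
t 7.9333 pos [0.5416 0.0195 0.1208] q [-0.55  0.53  1.54  0.54  1.69 -0.9 ] F [ 0.2 -0.8 -0.4] open 0.764
 turn(tool) [-0.105  0.009 -0.002] shift cm now axes [ 0.   -0.03  5.49] | in final axes [-0.04 -0.61  5.45]
```

```bash
sed -i 's/radians(5)/radians(6)/' pg.py; python3 -m jog '[[[0,-0.8,1.5],[-0.06,0.005,0],6.5],[[0,0,2],[-0.06,0.004,0],6.5],[[0,0,1.6],[0,0,0],6.5],[[0,0,0],[0,0,0],6.5]]'; python3 pg.py
```

```text
time_s: 8.27
eef_pos: [0.5334, 0.0498, 0.1588]
eef_rot: [0.897, -0.427, -0.046, 0.104]
wrist_force: [1.0, 0.0, -0.7]
opening: 0.763
t 8.2667 pos [0.5334 0.0498 0.1588] q [-0.48  0.38  1.6   0.5   1.64 -0.79] F [ 1.   0.  -0.7] open 0.763
 turn(tool) [-0.003 -0.007 -0.003] shift cm now axes [0.06 0.35 0.51] | in final axes [0.06 0.34 0.51]
```

```bash
python3 - <<'E'
from h import *
c=imaging.camera("wrist"); s=imaging.camera("scene")
cv2.imwrite("pics/w6.png",np.hstack([c["frame"],cv2.resize(s["frame"][140:230,210:277],(286,384),interpolation=2)])[...,::-1])
E
```

```text
(no output)
```

View pics/w6.png

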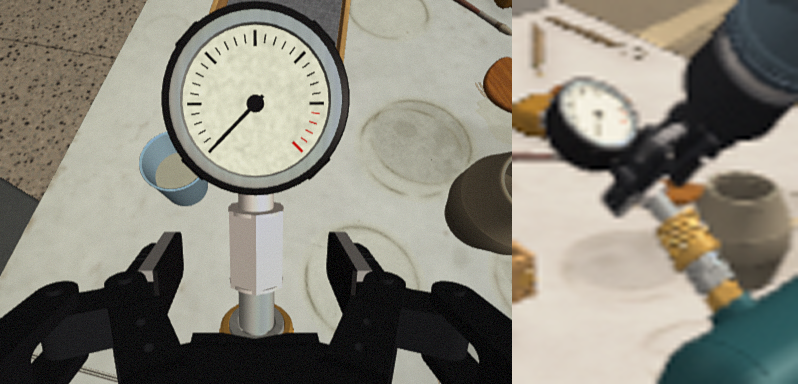

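The sleeve is home and the gauge stands loose, with the hexagon at columns 230–283, rows 205–293, centred between the jaws. About 5 mm more is needed outward and 3 mm deeper.

```bash
python3 -m jog '[[[0.05,0.35,0.5],[0,-0.006,0],6.5],[[0,0,0],[0,0,0],6]]'; python3 pg.py;  python3 -m jog '[[[0,0,0],[0,0,0],5],[[0,0,0],[0,0,0],4]]'; python3 pg.py
```

```text
time_s: 8.53
eef_pos: [0.5321, 0.0537, 0.1559]
eef_rot: [0.898, -0.426, -0.046, 0.105]
wrist_force: [-0.9, 0.2, -0.4]
opening: 0.705
t 8.5333 pos [0.5321 0.0537 0.1559] q [-0.47  0.38  1.61  0.5   1.63 -0.79] F [-0.9  0.2 -0.4] open 0.705
 turn(tool) [-0.005 -0.004 -0.005] shift cm now axes [ 0.1  -0.14  0.38] | in final axes [ 0.1  -0.14  0.38]
time_s: 8.7
eef_pos: [0.5316, 0.0531, 0.1542]
eef_rot: [0.898, -0.425, -0.045, 0.105]
wrist_force: [-0.4, -0.5, 0.6]
opening: 0.478
t 8.7 pos [0.5316 0.0531 0.1542] q [-0.47  0.38  1.61  0.5   1.63 -0.79] F [-0.4 -0.5  0.6] open 0.478
 turn(tool) [-0.008 -0.006 -0.006] shift cm now axes [ 0.16 -0.24  0.52] | in final axes [ 0.16 -0.24  0.52]
```

```bash
python3 -m jog '[[[0.15,-0.2,0.6],[-0.008,-0.006,-0.005],4]]'; python3 pg.py;  python3 -m jog '[[[0,0,0],[0,0,0],4]]'; python3 pg.py
```

```text
time_s: 8.78
eef_pos: [0.5317, 0.0561, 0.1579]
eef_rot: [0.897, -0.427, -0.048, 0.104]
wrist_force: [0.4, -1.2, -0.4]
opening: 0.472
t 8.7833 pos [0.5317 0.0561 0.1579] q [-0.47  0.37  1.62  0.5   1.63 -0.79] F [ 0.4 -1.2 -0.4] open 0.472
 turn(tool) [-0.001 -0.003 -0.002] shift cm now axes [ 0.08 -0.13  0.06] | in final axes [ 0.08 -0.13  0.06]
time_s: 8.87
eef_pos: [0.5321, 0.0564, 0.1587]
eef_rot: [0.897, -0.427, -0.048, 0.104]
wrist_force: [0.1, 0.8, 0.0]
opening: 0.468
t 8.8667 pos [0.5321 0.0564 0.1587] q [-0.47  0.37  1.61  0.5   1.63 -0.79] F [0.1 0.8 0. ] open 0.468
 turn(tool) [-0.001 -0.002 -0.001] shift cm now axes [ 0.04 -0.09  0.  ] | in final axes [ 0.04 -0.09  0.  ]
```

```bash
python3 -m jog '[[[0.03,-0.1,0],[0,0,0],3],[[0,0,0],[0,0,0],1],[[0,0,0],[0,0,0],1],[[0,0,0],[0,0,0],1],[[0,0,0],[0,0,0],1]]'; python3 pg.py;  python3 -m jog '[[[0,0,0.6],[0,0,0],1],[[0,0,1],[0,0,0],1],[[0,0,1],[0,0,0],1],[[0,0,1.5],[0,0,0],1]]'; python3 pg.py
```

```text
time_s: 9.28
eef_pos: [0.5327, 0.0556, 0.1597]
eef_rot: [0.897, -0.428, -0.048, 0.104]
wrist_force: [0.6, -0.1, 0.6]
opening: 0.244
t 9.2833 pos [0.5327 0.0556 0.1597] q [-0.47  0.37  1.61  0.5   1.63 -0.79] F [ 0.6 -0.1  0.6] open 0.244
 turn(tool) [-0.    -0.002 -0.001] shift cm now axes [-0.    0.05  0.01] | in final axes [-0.    0.05  0.01]
time_s: 9.62
eef_pos: [0.5246, 0.0871, 0.1846]
eef_rot: [0.897, -0.428, -0.046, 0.103]
wrist_force: [-0.3, -0.2, -2.6]
opening: 0.241
t 9.6167 pos [0.5246 0.0871 0.1846] q [-0.43  0.31  1.64  0.52  1.65 -0.73] F [-0.3 -0.2 -2.6] open 0.241
 turn(tool) [-0.    -0.007 -0.002] shift cm now axes [ 0.1  -0.06 -4.09] | in final axes [ 0.07 -0.06 -4.09]
```

```bash
python3 -m jog '[[[0,0,4],[0,0,0],1],[[0,0,4],[0,0,0],1],[[0,-2,3],[0,0,0],1]]'; cat > tr.py <<'E'
from h import *
def tray(show=True):
    c=dict(np.load("top0.npz")); P=world(c); H=hsv(c)
    m=(cv2.inRange(H,(8,70,50),(28,255,255))>0)&(P[...,1]>.2)&(P[...,1]<.5)&(P[...,0]>.35)&(P[...,0]<.63)&(P[...,2]>.025)&(P[...,2]<.06)
    n,lab,st,ce=cv2.connectedComponentsWithStats(m.astype(np.uint8)); i=1+np.argmax(st[1:,4]); vv,uu=np.nonzero(lab==i)
    d=np.stack([(uu-c["K"][0,2])/c["K"][0,0],(vv-c["K"][1,2])/c["K"][1,1],np.ones(len(uu))],-1)@c["R"]
    C=-c["R"].T@c["t"]; q=C+d*((.042-C[2])/d[:,2])[:,None]
    q=q[np.isfinite(q).all(1)]
    return cv2.minAreaRect((q[:,:2]*1000).astype(np.float32))
(cxy,wh,a)=tray(); print(cxy,wh,a)
TC=np.array(cxy)/1000
E
python3 tr.py; python3 - <<'E'
from h import *
for n in("top0","scene0"):
    c=dict(np.load(n+".npz")); P=world(c); H=hsv(c)
    q=P[(P[...,1]>.22)&(P[...,1]<.48)&(P[...,0]>.37)&(P[...,0]<.61)&(P[...,2]>.005)&(P[...,2]<.022)]; 
    f=q[(q[:,2]<.016)]; print(n,np.median(f,0),np.percentile(f,1,0),np.percentile(f,99,0))
o=ctrl.get_obs(); print(o["eef_pos"],o["wrist_force"],o["opening"])
E
```

```text
time_s: 9.87
eef_pos: [0.5038, 0.1635, 0.2688]
eef_rot: [0.898, -0.426, -0.041, 0.105]
wrist_force: [0.5, -0.1, -2.1]
opening: 0.24
(492.8445739746094, 347.02630615234375) (179.07936096191406, 233.32061767578125) 2.00854229927063
top0 [0.49102669 0.35425953 0.01003208] [0.40340974 0.24881303 0.00526663] [0.57550745 0.45801915 0.01556863]
scene0 [0.49972498 0.36427825 0.00933239] [0.39965213 0.22940383 0.0053362 ] [0.57713532 0.46223275 0.01562171]
[0.50381124 0.16349895 0.26875945] [ 0.45585989 -0.13849213 -2.13100847] 0.23969390348667893
```

```bash
cat > pt.py <<'E'
from h import *
import sys
h=float(sys.argv[1]) # hex axis height
a=np.radians(5); x=np.array([np.cos(a),np.sin(a),0]); R=toolR(np.array([0,0,-1.]),x)
plan(np.array([.492,.335,h-.057]),R)
E
python3 pt.py .2
```

```text
t 9.8667 pos [0.5038 0.1635 0.2688] q [-0.31  0.16  1.65  0.58  1.72 -0.56] F [ 0.5 -0.1 -2.1] open 0.24
 turn(tool) [-0.685  0.126 -0.063] shift cm now axes [ 2.88 20.46  5.18] | in final axes [ 0.32 12.58 17.19]
```

```bash
python3 -m jog '[[[0,0,0],[-0.085,0.016,-0.008],1],[[0,0,0],[-0.085,0.016,-0.008],1],[[0,0,0],[-0.085,0.016,-0.008],1],[[0,0,0],[-0.085,0.016,-0.008],1],[[0,0,0],[-0.085,0.016,-0.008],1],[[0,0,0],[-0.085,0.016,-0.008],1],[[0,0,0],[-0.085,0.016,-0.008],1],[[0,0,0],[-0.085,0.016,-0.008],1],[[0,0,0],[0,0,0],1]]'; python3 pt.py .2
```

```text
time_s: 10.62
eef_pos: [0.4977, 0.1766, 0.2879]
eef_rot: [-0.7, 0.713, 0.04, -0.021]
wrist_force: [-0.9, 1.2, -1.4]
opening: 0.243
t 10.6167 pos [0.4977 0.1766 0.2879] q [ 0.13 -0.01  1.62 -0.02  1.51  0.05] F [-0.9  1.2 -1.4] open 0.243
 turn(tool) [ 0.02  -0.001  0.027] shift cm now axes [ 0.41 14.19 16.11] | in final axes [ 0.81 14.49 15.83]
```

```bash
python3 -m jog '[[[0.2,2,3.2],[0.02,0,0.02],1],[[0.2,2,3.2],[0,0,0],1],[[0.2,2.5,3],[0,0,0],1],[[0.2,2.5,3],[0,0,0],1],[[0.1,2.5,3],[0,0,0],1],[[0,2,0],[0,0,0],1],[[0,0,0],[0,0,0],1]]'; python3 pt.py .1
```

```text
time_s: 11.2
eef_pos: [0.4884, 0.3436, 0.1543]
eef_rot: [0.712, -0.701, -0.035, 0.03]
wrist_force: [-1.1, -0.8, -3.7]
opening: 0.245
t 11.2 pos [0.4884 0.3436 0.1543] q [0.41 0.25 1.6  0.01 1.28 0.31] F [-1.1 -0.8 -3.7] open 0.245
 turn(tool) [-0.016  0.004  0.007] shift cm now axes [ 0.19 11.11 -1.07] | in final axes [ 0.28 11.13 -0.89]
```

```bash
cat > dd.py <<'E'
from h import *
import sys
o=ctrl.get_obs(); C=rot(o); tip=o["eef_pos"]-.044*C[:,1]
cs={n:imaging.camera(n) for n in("wrist","scene","top")}
for n,c in cs.items():
    P=world(c); H=hsv(c); hexz=o["eef_pos"][2]+.057
    w=(cv2.inRange(H,(0,0,140),(180,70,255))>0)&(abs(P[...,0]-.48)<.06)&(abs(P[...,1]-.39)<.07)&(P[...,2]>hexz-.02)&(P[...,2]<hexz+.05)
    k,lab,st,ce=cv2.connectedComponentsWithStats(w.astype(np.uint8))
    if k<2: continue
    i=1+np.argmax(st[1:,4]); q=P[lab==i]; v=np.linalg.svd(q-q.mean(0),full_matrices=False)[2][2]; v*=np.sign(v[2])
    print(n,len(q),"ctr",((q.min(0)+q.max(0))/2).round(4),"n",v.round(3))
s=cs["scene"]["frame"]
cv2.imwrite("pics/%s.png"%sys.argv[1],np.hstack([cs["wrist"]["frame"],cv2.resize(s[130:250,120:210],(288,384),interpolation=2)])[...,::-1])
E
python3 dd.py w7
```

```text
wrist 22686 ctr [0.483  0.401  0.2181] n [-0.011  0.039  0.999]
scene 24 ctr [0.4661 0.4089 0.2172] n [0.1   0.027 0.995]
top 12 ctr [0.4671 0.4133 0.2205] n [ 0.916 -0.373  0.15 ]
```

View pics/w7.png

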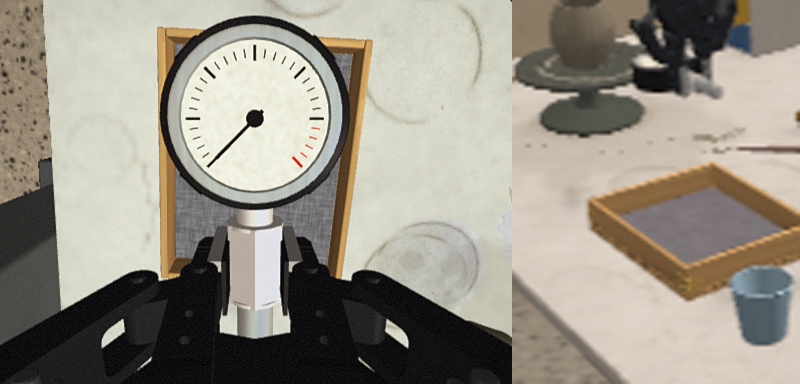

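The gauge is held with its dial up. The tray's felt lies beneath it and the tray rim spans columns 160–372. Allowing for the same offset in the earlier locked reading, the dial tilt is near zero. Its hex height of 0.211 m agrees with my 44 mm offset. Descending.

```bash
python3 -m jog '[[[0.3,3,-0.5],[0,0,0],1],[[0.2,3.5,-0.3],[0,0,0],1],[[0,3,0],[0,0,0],1],[[0,2.5,0],[0,0,0],1],[[0,1.5,0],[0,0,0],1],[[0,0,0],[0,0,0],1]]'; python3 pt.py .027
```

```text
time_s: 11.85
eef_pos: [0.5163, 0.338, 0.0403]
eef_rot: [0.717, -0.695, -0.044, 0.013]
wrist_force: [-1.8, -0.6, -1.4]
opening: 0.246
t 11.85 pos [0.5163 0.338  0.0403] q [0.38 0.41 1.66 0.02 1.03 0.29] F [-1.8 -0.6 -1.4] open 0.246
 turn(tool) [-0.029 -0.008  0.045] shift cm now axes [-2.76  6.9  -0.31] | in final axes [-2.45  7.03 -0.09]
```

```bash
python3 -m jog '[[[-1.3,0.5,0],[-0.01,0,0.045],1],[[-1,1,0],[0,0,0],1],[[0,0,0],[0,0,0],1]]'; python3 pt.py .027
```

```text
time_s: 12.1
eef_pos: [0.4981, 0.3356, 0.0306]
eef_rot: [0.715, -0.699, -0.029, 0.024]
wrist_force: [-1.4, -0.6, -3.9]
opening: 0.241
t 12.1 pos [0.4981 0.3356 0.0306] q [0.38 0.41 1.67 0.02 1.05 0.3 ] F [-1.4 -0.6 -3.9] open 0.241
 turn(tool) [-0.022 -0.012  0.007] shift cm now axes [-0.66  6.05 -0.15] | in final axes [-0.62  6.06 -0.01]
```

```bash
python3 -m jog '[[[-0.4,1.5,-0.1],[-0.008,-0.01,0.007],1],[[0,1.5,0],[0,0,0],1],[[0,1,0],[0,0,0],1],[[0,0,0],[0,0,0],1]]'; python3 pt.py .027; python3 dd.py w8 
```

```text
time_s: 12.43
eef_pos: [0.499, 0.3362, -0.0059]
eef_rot: [0.713, -0.7, -0.035, 0.026]
wrist_force: [-0.4, -0.2, -2.0]
opening: 0.244
t 12.4333 pos [ 0.499   0.3362 -0.0059] q [0.39 0.47 1.68 0.02 0.98 0.29] F [-0.4 -0.2 -2. ] open 0.244
 turn(tool) [-0.017 -0.001  0.013] shift cm now axes [-0.73  2.4  -0.1 ] | in final axes [-0.7   2.41 -0.05]
wrist 22941 ctr [0.4934 0.3934 0.0577] n [-0.016  0.037  0.999]
scene 19 ctr [0.4747 0.3986 0.0564] n [-0.031  0.061  0.998]
top 14 ctr [0.475  0.4014 0.0568] n [-0.635  0.162  0.755]
```

```bash
python3 -m jog '[[[-0.1,0.6,0],[0,0,0.013],1],[[0,0.6,0],[0,0,0],1],[[0,0.4,0],[0,0,0],1]]'; python3 pt.py .027; python3 -m jog '[[[0,0.2,0],[0,0,0],1],[[0,0.2,0],[0,0,0],1]]'; python3 pt.py .027
```

```text
time_s: 12.83
eef_pos: [0.5021, 0.3382, -0.0179]
eef_rot: [0.713, -0.699, -0.033, 0.029]
wrist_force: [0.7, -0.9, -2.0]
opening: 0.243
t 12.8333 pos [ 0.5021  0.3382 -0.0179] q [0.39 0.5  1.67 0.02 0.97 0.29] F [ 0.7 -0.9 -2. ] open 0.243
 turn(tool) [-0.02  -0.     0.007] shift cm now axes [-1.04  1.2  -0.26] | in final axes [-1.03  1.21 -0.24]
time_s: 13.0
eef_pos: [0.502, 0.3382, -0.0229]
eef_rot: [0.713, -0.699, -0.033, 0.029]
wrist_force: [-0.4, -0.7, -1.3]
opening: 0.241
t 13.0 pos [ 0.502   0.3382 -0.0229] q [0.39 0.51 1.67 0.02 0.96 0.29] F [-0.4 -0.7 -1.3] open 0.241
 turn(tool) [-0.02  -0.001  0.006] shift cm now axes [-1.03  0.7  -0.25] | in final axes [-1.03  0.71 -0.23]
```

```bash
python3 -m jog '[[[0,0.2,0],[0,0,0],1],[[0,0.15,0],[0,0,0],1]]'; python3 -m jog '[[[0,0.15,0],[0,0,0],1]]';python3 -m jog '[[[0,0,0],[0,0,0],1]]'; python3 pt.py .027; python3 dd.py w9
```

```text
time_s: 13.17
eef_pos: [0.5027, 0.338, -0.0259]
eef_rot: [0.713, -0.7, -0.033, 0.029]
wrist_force: [-1.7, -2.0, 7.2]
opening: 0.242
time_s: 13.25
eef_pos: [0.5028, 0.3379, -0.0261]
eef_rot: [0.713, -0.7, -0.033, 0.029]
wrist_force: [-9.6, -5.4, 20.0]
opening: 0.242
time_s: 13.33
eef_pos: [0.5028, 0.3382, -0.0252]
eef_rot: [0.713, -0.699, -0.033, 0.029]
wrist_force: [-2.8, -0.7, 2.8]
opening: 0.243
t 13.3333 pos [ 0.5028  0.3382 -0.0252] q [0.39 0.51 1.66 0.02 0.96 0.29] F [-2.8 -0.7  2.8] open 0.243
 turn(tool) [-0.019  0.     0.006] shift cm now axes [-1.1   0.47 -0.23] | in final axes [-1.1   0.48 -0.22]
wrist 23551 ctr [0.4973 0.3951 0.0402] n [-0.002  0.007  1.   ]
scene 17 ctr [0.4749 0.3984 0.0384] n [0.166 0.016 0.986]
top 17 ctr [0.4786 0.4027 0.0388] n [ 0.791 -0.31   0.528]
```

Contact is felt (20 N for a moment, now 3 N) and the dial is level. Opening gently.

```bash
python3 -m jog '[[[0,0,0],[0,0,0],2.3],[[0,0,0],[0,0,0],2.6],[[0,0,0],[0,0,0],3.2],[[0,0,0],[0,0,0],4],[[0,0,0],[0,0,0],4.5],[[0,0,0],[0,0,0],4.5]]'; python3 dd.py w10; python3 pt.py .1
```

```text
time_s: 13.98
eef_pos: [0.504, 0.3387, -0.0259]
eef_rot: [0.714, -0.699, -0.034, 0.028]
wrist_force: [0.2, -0.0, 0.8]
opening: 0.528
wrist 23625 ctr [0.4976 0.395  0.0402] n [ 0.001 -0.002  1.   ]
scene 26 ctr [0.5039 0.3362 0.0322] n [-0.176 -0.062  0.982]
top 14 ctr [0.4786 0.3972 0.0379] n [-0.307  0.314  0.899]
t 14.1333 pos [ 0.5041  0.3387 -0.0259] q [0.39 0.51 1.66 0.02 0.95 0.29] F [ 0.3 -0.2  0.1] open 0.526
 turn(tool) [-0.02  -0.     0.009] shift cm now axes [-1.17 -6.9  -0.12] | in final axes [-1.23 -6.89 -0.26]
```

View pics/w10.png

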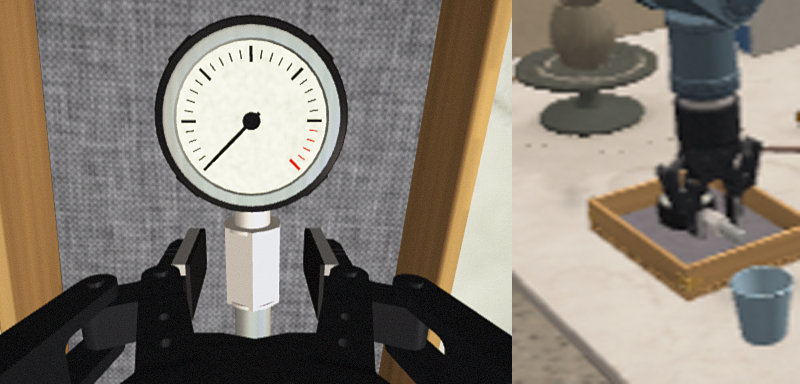

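The gauge lies dial up on the felt inside the walls (dial at 252,120), with the jaws clear on both sides. Retreating straight up.

```bash
python3 -m jog '[[[0,-1.5,0],[0,0,0],4.5],[[0,-2.5,0],[0,0,0],4.5],[[0,-3,0],[0,0,0],4.5],[[0,-4,0],[0,0,0],4.5],[[0,-4,0],[0,0,0],4.5],[[0,0,0],[0,0,0],4.5],[[0,0,0],[0,0,0],4.5]]'
python3 - <<'E'
from h import *
w=imaging.camera("wrist"); s=imaging.camera("scene")
cv2.imwrite("pics/w11.png",np.hstack([w["frame"],cv2.resize(s["frame"][130:270,180:285],(288,384),interpolation=2)])[...,::-1])
P=world(w);H=hsv(w)
m=(cv2.inRange(H,(0,0,140),(180,70,255))>0)&(abs(P[...,0]-.49)<.06)&(abs(P[...,1]-.395)<.05)&(P[...,2]>.025)&(P[...,2]<.06)
q=P[m]; print(np.median(q,0).round(4)); f=(abs(P[...,2]-.01)<.006)&(abs(P[...,0]-.49)<.07)&(abs(P[...,1]-.35)<.08); print("felt",np.median(P[f],0).round(4))
L=(world(s)-np.array([.5472,-.0062,.181]))@np.stack(frame()).T*1000
b=(cv2.inRange(hsv(s),(12,80,60),(32,255,255))>0)&(abs(L[...,0])<30)&(abs(L[...,1])<30)&(L[...,2]>-41)&(L[...,2]<12)
s0=dict(np.load("scene0.npz"));L0=(world(s0)-np.array([.5472,-.0062,.181]))@np.stack(frame()).T*1000
b0=(cv2.inRange(hsv(s0),(12,80,60),(32,255,255))>0)&(abs(L0[...,0])<30)&(abs(L0[...,1])<30)&(L0[...,2]>-41)&(L0[...,2]<12)
for l,k in((L,b),(L0,b0)): print("sleeve z",np.percentile(l[k][:,2],[2,25,50,75,98]).round(1))
E
```

```text
time_s: 14.72
eef_pos: [0.5004, 0.3343, 0.1275]
eef_rot: [0.713, -0.7, -0.031, 0.03]
wrist_force: [-0.2, -0.1, 0.2]
opening: 0.528
[0.4985 0.3935 0.0392]
felt [0.4727 0.3436 0.0104]
sleeve z [-37.2 -29.9 -20.9 -11.1  -2.7]
sleeve z [-37.3 -29.6 -20.4 -10.8  -2.4]
```

View pics/w11.png

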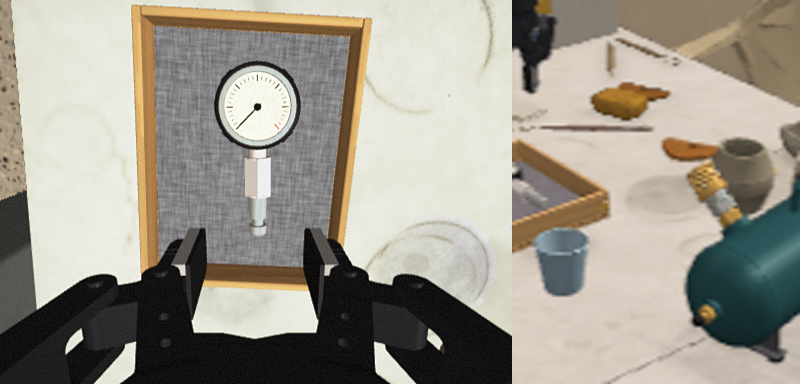

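The gauge lies on the felt well inside the walls, dial at (257,107) and nose at (258,230). The sleeve is home, and the cup and pot are in place.

```bash
python3 -c "
from bench import ctrl
print(ctrl.hand_in())"
```

```text
the job is handed in; nothing more can be done
None
```

I pulled the sleeve back until the gauge popped loose, let go so it snapped home, then took the gauge out by its hexagon. It now lies on its back in the tray, dial up. The job was handed in at about 15 s of the 45 s allowed; the hand-in gives no verdict.

**Last checks**
- **Gauge:** it rests on the felt near the middle of the tray and clear of the walls. The dial face is level within about 2.5° and 39 mm up; with the case centre roughly 8–13 mm below it, that fits the expected 27 mm.
- **Sleeve:** its position matches the starting picture to within about 0.5 mm, so it is home.
- **Bystanders and arm:** the cup and pot stand where they were in the last view, and nothing came near the jar, though I did not check it again. The gripper was about 15 cm above the tray with almost no force on it (under 0.5 N).

**What disagreed or went wrong**
- **TCP reading:** the reported TCP lies about 44 mm beyond the real fingertips, as all three cameras showed. Because of this, my first grip on the sleeve closed on nothing above it, without harm. I used the measured offset from then on.
- **Setting down:** the wrist force reached 20 N for a moment as the gauge touched the felt, below the 40 N limit.
- **Small mismatches:** just after contact, before I opened the fingers, the dial read about 4–5 mm higher than I expected; I put this down to camera error. The tool also drifted a few millimetres between moves, which I corrected each time.

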